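# Clamp a framed glass panel in the corner jig with a ball knob

## Task

Slide the small framed glass panel across the jig board, away from the robot, until its far long side lies flat against the far rail of the corner fence; then wind the black ball knob clockwise (seen from above) until the red sprung pad presses the panel snugly into the corner, with the pad's springs pressed about half way in (about 5 mm, some 15 N). The glass is delicate, so push gently and never wind the springs nearly solid; leave the clamp tightened, let go, and leave the tub, the tin and the hammer where they are.

Things in the scene. Friction and masses are not known exactly. Their poses are not given: they have to be found in the camera images.
- fence: Aluminium corner fence fixed on the jig board. Origin: inner corner, at the board's top face. x away from the robot, y left (turned by the jig's yaw), z up. Far rail: from the corner 105 mm along -y, inner face at x = 0. End stop: from the corner 135 mm along -x, inner face at y = 0. Both 22 mm thick, 20 mm high, with bolt heads 6 mm higher. Same yaw as the jig.
- panel_center (a point): Centre (half-way up) of the loose panel: dark wooden frame 90 mm (x) by 120 mm (y) by 14 mm high with coloured glass, 0.3 to 0.5 kg, flat on the board between pad and end stop, at first 25 to 50 mm short of the far rail, 4 to 9 mm off the end stop, slightly askew. Home in the corner: x -45, y -60, z 7 mm in the fence's frame, axes parallel to the fence's.
- panel: The same panel; origin at the centre of its underside. On its side towards the pad a pale wooden batten (84 mm wide, stuck fast) sticks out by 0 to 8 mm, different each time and not measured, so how far the pad must travel to meet the panel has to be felt or seen. The panel without its batten is 120 mm long.
- knob_ball (a point): Centre of the smooth black ball knob, 44 mm diameter, on a 12 mm upright spindle; 117 mm above the table, with 26 mm free below the ball. Slippery: it turns only if pinched across its widest part (pads at the height of its centre) with a firm 40 to 80 N; else the fingers slip. Clockwise from above closes the clamp. Turns up to 6.8 rad; does not move sideways or up.
- pad_face (a point): Centre of the pressing face of the red clamp pad (80 mm wide, 24 mm high, 10 mm thick), facing the end stop. The knob moves it along the jig's +y, 8 mm per rad. It starts 141 to 151 mm from the end stop's face. Once the panel is against the end stop the pad stands still while the springs behind it yield.
- pad: The red pad; origin 5 mm behind its face, at the board's top. It stands on two sprung brass pins 10 mm before the steel jaw block; springs yield 1 mm per 3 N, solid at 10 mm: the gap behind the pad shows the load. The knob takes 0.22 N m of dry friction (either way when held still) plus 0.008 N m against clockwise per N on the pad (15 N: 0.12). It stays where left.
- jig: Wooden jig board, fixed, 280 mm (x) by 440 mm (y), its top 18 mm above the table; origin at the centre of its underside, axes as the fence's. It carries the green gear housing (100 by 75 mm, top 63 mm above the table, with a 6 mm flange round the spindle) at y = -165 mm, the knob above it, and jaw, pad and fence.
- tub: Clear plastic tub, 84 mm wide and 65 mm high, standing on the jig board left of the end stop: leave alone. Origin at the centre of its underside.
- tin: Metal tin, 72 mm wide and 95 mm high, standing on the jig board left of the end stop, at its far side: leave alone. Origin at the centre of its underside.
- hammer: Hammer lying on the table to the left of the jig: leave alone. Its x axis runs along the handle.
Not all that is in view belongs to the job. What is meant by the panel is not turquoise, and is the larger of those in its own colour.

How it is judged (in metres and radians):
On the way, in this order (a step that is already met when the one before it is completed fails the run):
1. the panel's far long side lies against the far rail, before it is clamped (x of panel_center in the frame of fence above -0.048 m and angle between the x axis of panel_center and the x axis of fence, either way round below 0.05 rad and contact force between pad and panel below 2 N), for 0.2 s.
2. the pad presses the panel into the corner with at least 7 N (x of panel_center in the frame of fence above -0.049 m and angle between the x axis of panel_center and the x axis of fence, either way round below 0.05 rad and y of panel_center in the frame of fence above -0.063 m and contact force between pad and panel above 7 N), for 0.2 s.
At the end, for the whole second after the job is handed in: The panel lies flat in the corner of the fence: within 4 mm of the far rail, within 3 mm of the end stop and within 0.05 rad of square; the pad presses on it with 7 to 22 N; it is at rest and the robot has let go (all of step 2 and angle between panel_center's own z axis and vertical below 0.05 rad and contact force between pad and panel below 22 N and linear speed of panel below 0.01 m/s); the robot touches nothing.
It fails at once if the pad presses the panel with more than 25 N (springs nearly solid) (contact force between pad and panel above 25 N).
It fails at once if the fingers press on the panel with more than 25 N (contact force between the fingers and panel above 25 N).
It fails at once if the panel is lifted off the board or tipped (z of panel_center in the frame of fence above 0.025 m or angle between panel_center's own z axis and vertical above 0.2 rad).
It fails at once if the tub, the tin or the hammer is moved by more than 30 mm, or the tub or tin tipped (distance of any of tub, tin, hammer from where it was at the start of the episode above 0.03 m or angle between any of tub, tin's own z axis and vertical above 0.4 rad).
It also fails if it takes over 72 s, if anything falls off the work surface, if the arm or the gripper's body presses on something with over 40 N, if the wrist force passes 120 N, or if a joint passes its speed limit or range.

## Robot

A 6-joint arm with a two-finger parallel gripper is mounted at the origin on the work surface. World frame = base frame: x ahead of the robot, y to its left, z up, the work surface at z = 0. Lengths are in mm, angles in rad, forces in N, time in s.
With the tool pointing down it reaches from about 250 to 800 mm from the base axis. Payload 3.9 kg.
Tool frame: the origin (TCP) lies midway between the tips of the shut fingers; the grasp point (between the pads) lies 19 mm behind it; z points along the fingers, y is the line along which they close (so a half turn about z gives the same grasp; the last joint's range is limited). The gripper opens to 85 mm and grips with 20 to 120 N. Pads are 22 mm wide; open, the fingers measure 114 mm over their backs; the gripper's body (76 mm by 85 mm) begins 54 mm behind the grasp point. The pads swing forward as they close: fully open they stand 13 mm farther back than shut.
Start: joints at [-1.275, 0.26, -0.138, 1.173, 0, 1.571], TCP at [153.036, -502.191, 231.304] pointing down, gripper open.
Joint ranges: [-2.78, 2.78], [-0.83, 1.72], [-1.28, 1.37], [-1.9, 2.12], [-1.57, 1.48], [-3.14, 3.14]. Speed limits (rad/s): [2.57, 2.57, 3.14, 3.14, 3.14, 3.14].

## Interface

Orientations are given as a rotation vector (axis times angle).
In Python, from plant import bot gives the robot as it stands. The module is installed in compiled form; this text tells all that it offers.
- The arm moves only by the tool jog_arm, never from a script. Its argument "rows" is a list of rows, each an object of numbers: "dx", "dy", "dz": the shift along the tool's x, y, z in cm; "wx", "wy", "wz": the turn, a rotation vector about the tool's x, y, z in degrees. In form: [{"dx": .., "dy": .., "dz": .., "wx": .., "wy": .., "wz": ..}, ...]. A call has 1 to 12 rows; each row is the pose to reach, as a shift and turn from the pose commanded when the call began, along the tool's axes at that moment; what a row does not reach only later rows make up. A row lasts 1/12 s, in which the tool goes at most 41.7 mm and 7.16 degrees, less where a joint would pass 70% of its speed; a pose out of reach is approached as far as the arm can. A call with a gripper value outside its range is refused whole. "hand" is the closure in counts, from 0 (fully open) to 255 (shut), set as the call begins (left out, the last holds). The fingers move at their own pace and stop on an object; "squeeze" is the grip in N (left out, the last holds). Time passes only in rows, so rows that repeat a pose let the fingers close. It gives the time, the measured TCP pose, the force, the opening and the grip force at its end, in the units of the state.
- bot.observe(): the state, without advancing time (a new reading comes with each control period).
- bot.capture(name): name is "side" or "top"; returns (picture, depth): 480x640x3 uint8, red, green, blue; 480x640 float32, mm along the optical axis (not along the pixel's ray), 0 where there is no reading.
- bot.calibration(name): a dict with "K" (3x3 intrinsics, pixels), "k1" (the pictures are not rectified: a ray, as slopes to the right and down, at radius r is drawn at 1 + k1 r^2 times it, then the intrinsics apply), "origin" and "attitude" of the camera in the world. Camera axes: x right, y down, z forward; pixel columns grow to the right and rows downward; lengths in mm; the calibration is good to about 2 mm. A picture is of the moment at which its call begins. calibration takes no time and is no camera call.
- bot.close_job(): hands the job in; it is judged then, once.
The state is a dict: "clock": time; "joints": joint angles; "dq": joint speeds; "effort": joint torques, N m; "tcp_pos": TCP position; "orientation": TCP orientation; "contact_force": force on the tool from outside, world axes, zero at the start; "torque": the same for the moment, N m; "opening": finger opening in mm; "grasp_force": force on a finger pad.
Only numpy, scipy, OpenCV 4.12 (cv2) and the standard library are available. Lean on these libraries where they do the work, as an engineer would, in place of code of your own. Each camera call takes 0.05 s, during which the arm holds its last target. There are 200 camera calls.

## Working session

There is one attempt and no reset: what is moved stays moved. The work goes in short steps, Python scripts to look and compute and a tool call to move; the robot and the scene stay as the last step left them, time stands still between calls to the robot, and variables do not carry over. Pictures are saved under pics/ and viewed, at most 10 in all, crops included, and the job is handed in when it is done.

Besides the shell and the picture viewer there is one more tool, called after "Call:" as a command line: name --argument value ..., lists and objects as JSON in quotes. jog_arm: Moves the arm, as the interface text tells. Its arguments: {"type":"object","properties":{"rows":{"type":"array","items":{"type":"object","properties":{"dx":{"type":"number"},"dy":{"type":"number"},"dz":{"type":"number"},"wx":{"type":"number"},"wy":{"type":"number"},"wz":{"type":"number"}}}},"hand":{"type":"number"},"squeeze":{"type":"number"}},"required":["rows"]}

```bash
mkdir -p pics; cat > h.py <<'E'
import numpy as np, cv2
from scipy.spatial.transform import Rotation as R
from plant import bot
def cap(n,name=None):
    p,d=bot.capture(n)
    if name: cv2.imwrite('pics/'+name+'.png',p[:,:,::-1])
    return p,d
def cal(n):
    c=bot.calibration(n);A=np.array(c['attitude'],float)
    if A.shape!=(3,3):A=R.from_rotvec(A.ravel()).as_matrix()
    return np.array(c['K']),float(c['k1']),np.array(c['origin'],float).ravel(),A
def rays(n,uv):
    K,k1,o,A=cal(n)
    q=cv2.undistortPoints(np.array(uv,float).reshape(-1,1,2),K,np.array([k1,0,0,0.])).reshape(-1,2)
    return o,np.c_[q,np.ones(len(q))]
def plane(n,uv,z):
    o,q=rays(n,uv);A=cal(n)[3];w=q@A.T
    return o+w*((z-o[2])/w[:,2])[:,None]
def pts(n,uv,d):
    o,q=rays(n,uv);A=cal(n)[3];uv=np.array(uv).astype(int).reshape(-1,2)
    return o+(q*d[uv[:,1],uv[:,0]][:,None])@A.T
E
python3 - <<'E'
from h import *
for n in('top','side'):
    p,d=cap(n,n+'0');np.savez(n+'0',p=p,d=d);print(n,bot.calibration(n))
print(bot.observe())
E
```

```text
top {'K': array([[479.16791355,   0.        , 311.30740763],
       [  0.        , 479.16791355, 238.38864069],
       [  0.        ,   0.        ,   1.        ]]), 'k1': 0.020553978803286823, 'origin': array([ 419.68789265,   14.04030263, 1277.76505107]), 'attitude': array([-2.187222  ,  2.01655938, -0.21754156])}
side {'K': array([[618.71713319,   0.        , 327.63527834],
       [  0.        , 618.71713319, 225.78782002],
       [  0.        ,   0.        ,   1.        ]]), 'k1': 0.008853635002411328, 'origin': array([-221.84495744,  952.04828637,  966.46696958]), 'attitude': array([-0.93752147,  2.32391769, -1.21585325])}
{'clock': 0.1, 'joints': array([-1.27500719e+00,  2.60586966e-01, -1.39205302e-01,  1.17273815e+00,
        2.43958986e-05,  1.57082379e+00]), 'dq': array([-0.00061888, -0.00116358,  0.0047552 , -0.00026381, -0.00180052,
       -0.00028084]), 'effort': array([ 1.02908120e-04, -4.06509018e+01,  2.54526687e+01,  1.01206504e-02,
       -9.29158659e-06,  8.55612029e-06]), 'tcp_pos': array([ 152.86427135, -501.6141821 ,  230.57775943]), 'orientation': array([-3.10560386e+00, -4.62636613e-01,  3.63318818e-04]), 'contact_force': array([ 0.59634897,  0.50922506, -0.65803393]), 'torque': array([ 0.01473178, -0.00720912,  0.03616961]), 'grasp_force': 0.0, 'opening': 85.41565318869645}
```

View pics/top0.png

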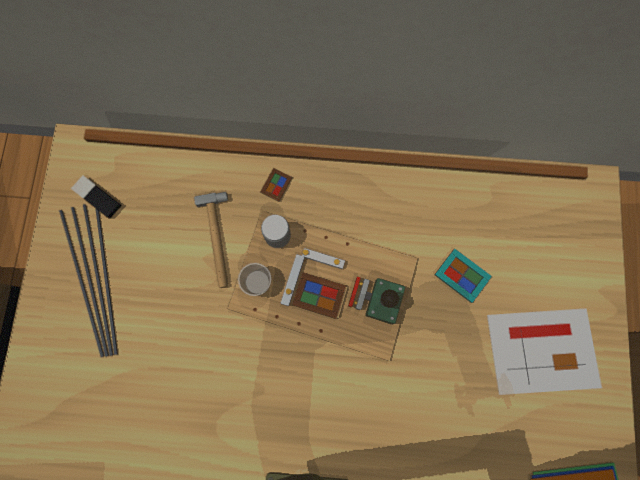

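View pics/side0.png

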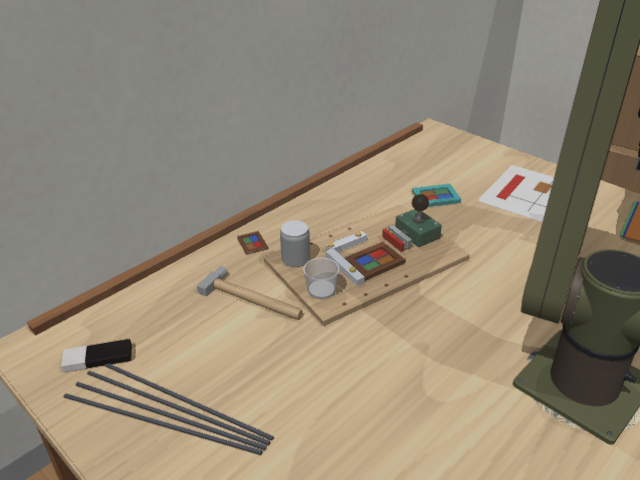

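The top view shows the panel at about (320,296), the knob at (390,298), the red pad at (357,292), the far rail at (325,259) and the end stop at (293,280). The tub, tin and hammer are to the left. Next I'll enlarge the top view.

```bash
python3 - <<'E'
from h import *
a=np.load('top0.npz')['p'];b=np.load('side0.npz')['p']
cv2.imwrite('pics/topz.png',cv2.resize(a[215:365,225:425,::-1],None,fx=4,fy=4,interpolation=cv2.INTER_CUBIC))
# knob: depth
d=np.load('top0.npz')['d']
for u,v in[(390,298),(275,228),(240,310),(300,330),(380,310)]:print(u,v,pts('top',[[u,v]],d).round(1))
# black ball in side view and top view
for n,p,(x0,y0,x1,y1) in(('top',a,(375,283,405,314)),('side',b,(405,185,435,215))):
    m=(p[y0:y1,x0:x1].max(2)<45).astype(np.uint8)
    k,l,s,c=cv2.connectedComponentsWithStats(m)
    for i in range(1,k):
        if s[i,4]>30:print(n,s[i]+[x0,y0,0,0,0],c[i]+[x0,y0])
E
```

```text
390 298 [[ 539.3 -162.5  138.3]]
275 228 [[692.9 128.  113.2]]
240 310 [[489.4 207.3  14. ]]
300 330 [[451.   46.7  13.8]]
380 310 [[ 515.4 -150.8   61.3]]
```

View pics/topz.png

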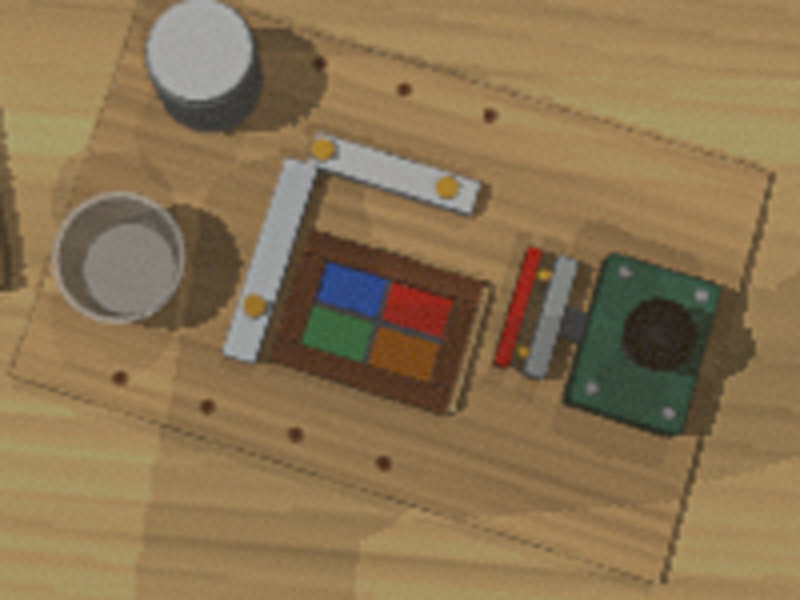

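```bash
python3 - <<'E'
from h import *
def P(l,z):
    return plane('top',[((u+.5)/4-.5+225,(v+.5)/4-.5+215) for u,v in l],z)[:,:2]
rail=P([(480,184),(472,215),(318,170),(318,136)],38);print('rail',rail.round(1))
stop=P([(288,158),(316,168),(258,361),(224,353)],38);print('stop',stop.round(1))
pan=P([(310,233),(492,285),(449,412),(268,360)],32);print('panel',pan.round(1),pan.mean(0))
pad=P([(530,248),(541,250),(505,367),(494,363)],42);print('pad',pad.round(1))
hou=P([(610,253),(722,285),(682,436),(567,403)],63);print('hous',hou.round(1),hou.mean(0))
ball=P([(661,335)],117)[0];print('ball',ball)
brd=P([(775,173),(663,583),(10,374)],18);print('brd',brd.round(1),(brd[0]+brd[2])/2)
f=lambda v:np.arctan2(v[1],v[0])
y1=f(rail[2]-rail[1])-np.pi/2;y2=f(stop[1]-stop[2]);y3=f(brd[0]-brd[1]);y4=f(brd[2]-brd[1])-np.pi/2;y5=f(hou[0]-hou[3]);y6=f(pad[0]-pad[3])
print('yaws',y1,y2,y3,y4,y5,y6,'panel',f(pan[0]-pan[3]),f(pan[1]-pan[2]),f(pan[0]-pan[1])-np.pi/2)
# red, knob by side rays for check
E
```

```text
rail [[637.7 -55.2]
 [616.8 -51.3]
 [638.4  51.4]
 [661.1  53.4]]
stop [[644.8  71.8]
 [639.6  52.9]
 [511.2  79.4]
 [514.5 101.6]]
panel [[597.3  53.3]
 [572.9 -67.7]
 [489.2 -45.5]
 [512.8  73.3]] [543.08292594   3.36350132]
pad [[597.7 -90. ]
 [597.  -97.2]
 [520.  -78.7]
 [521.9 -71.5]]
hous [[ 595.6 -139.2]
 [ 581.  -211. ]
 [ 484.7 -189.8]
 [ 499.1 -117.2]] [ 540.10805679 -164.30942491]
ball [ 540.66379628 -165.56562208]
brd [[ 664.6 -251.6]
 [ 394.1 -189.2]
 [ 491.3  240.6]] [577.98181722  -5.45577249]
yaws -0.20687667848468405 -0.20342302767182655 -0.22651581300636417 -0.22243735978934542 -0.2239395432090925 -0.23932455787065315 panel -0.23219362495419976 -0.25957042739269715 -0.19875160698908045
```

```bash
cat >> h.py <<'E'
C=np.array([639.,52.]);YAW=-.22
def fw(x,y):
    c,s=np.cos(YAW),np.sin(YAW);return C+[c*x-s*y,s*x+c*y]
def wf(p):
    c,s=np.cos(YAW),np.sin(YAW);d=np.array(p)[:2]-C;return np.array([c*d[0]+s*d[1],-s*d[0]+c*d[1]])
def go(xy,z,yaw):
    o=bot.observe();M=R.from_rotvec(o['orientation']);p=np.array(o['tcp_pos'])
    T=R.from_matrix(np.array([[np.cos(yaw),np.sin(yaw),0],[np.sin(yaw),-np.cos(yaw),0],[0,0,-1]]))
    d=M.inv().apply(np.r_[xy,z]-p)/10;w=(M.inv()*T).as_rotvec(degrees=True)
    print('d cm',d.round(2),'w deg',w.round(2))
E
python3 - <<'E'
from h import *
print(fw(-159,-66));go(fw(-159,-66),120,YAW)
E
```

```text
[469.42915043  22.28927841]
d cm [ 45.55 -40.87  11.13] w deg [-1.000e-01  2.000e-02  2.955e+01]
```

Call:
jog_arm --rows '[{"dx": 3.8,"dy": -3.4,"dz": 0.5,"wz": 2.5},{"dx": 7.6,"dy": -6.8,"dz": 1,"wz": 5},{"dx": 11.4,"dy": -10.2,"dz": 1.5,"wz": 7.5},{"dx": 15.2,"dy": -13.6,"dz": 2,"wz": 10},{"dx": 19,"dy": -17,"dz": 2.5,"wz": 12.5},{"dx": 22.8,"dy": -20.4,"dz": 3,"wz": 15},{"dx": 26.6,"dy": -23.8,"dz": 3.5,"wz": 17.5},{"dx": 30.4,"dy": -27.2,"dz": 4,"wz": 20},{"dx": 34.2,"dy": -30.6,"dz": 4.5,"wz": 22.5},{"dx": 38,"dy": -34,"dz": 5,"wz": 25},{"dx": 41.8,"dy": -37.4,"dz": 5.5,"wz": 27.5},{"dx": 45.5,"dy": -40.9,"dz": 6,"wz": 29.5}]' --hand 75 --squeeze 60

```text
$.rows[0]: bad value
```

Call:
jog_arm --rows '[{},{}]'

```text
$.rows[0]: bad value
```

```bash
python3 - <<'E'
from h import *
o=bot.observe();print({k:np.round(v,3) for k,v in o.items()});go(fw(-159,-66),60,YAW)
p,d=cap('top','top1');
cv2.imwrite('pics/top1z.png',cv2.resize(p[215:365,225:425,::-1],None,fx=4,fy=4,interpolation=cv2.INTER_CUBIC))
E
```

```text
{'clock': np.float64(0.1), 'joints': array([-1.275,  0.261, -0.139,  1.173,  0.   ,  1.571]), 'dq': array([-0.001, -0.001,  0.005, -0.   , -0.002, -0.   ]), 'effort': array([ 0.0000e+00, -4.0651e+01,  2.5453e+01,  1.0000e-02, -0.0000e+00,
        0.0000e+00]), 'tcp_pos': array([ 152.864, -501.614,  230.578]), 'orientation': array([-3.106, -0.463,  0.   ]), 'contact_force': array([ 0.596,  0.509, -0.658]), 'torque': array([ 0.015, -0.007,  0.036]), 'grasp_force': np.float64(0.0), 'opening': np.float64(85.416)}
d cm [ 45.55 -40.86  17.13] w deg [-1.000e-01  2.000e-02  2.955e+01]
```

Call:
jog_arm --rows '[{"dx": 11.4,"dy": -10.2,"dz": 1.5,"wx": 0,"wy": 0,"wz": 7.5},{"dx": 11.4,"dy": -10.2,"dz": 1.5,"wx": 0,"wy": 0,"wz": 7.5},{"dx": 11.4,"dy": -10.2,"dz": 1.5,"wx": 0,"wy": 0,"wz": 7.5},{"dx": 22.8,"dy": -20.4,"dz": 3,"wx": 0,"wy": 0,"wz": 15},{"dx": 22.8,"dy": -20.4,"dz": 3,"wx": 0,"wy": 0,"wz": 15},{"dx": 22.8,"dy": -20.4,"dz": 3,"wx": 0,"wy": 0,"wz": 15},{"dx": 34.2,"dy": -30.6,"dz": 4.5,"wx": 0,"wy": 0,"wz": 22.5},{"dx": 34.2,"dy": -30.6,"dz": 4.5,"wx": 0,"wy": 0,"wz": 22.5},{"dx": 34.2,"dy": -30.6,"dz": 4.5,"wx": 0,"wy": 0,"wz": 22.5},{"dx": 45.5,"dy": -40.9,"dz": 6,"wx": 0,"wy": 0,"wz": 29.5},{"dx": 45.5,"dy": -40.9,"dz": 6,"wx": 0,"wy": 0,"wz": 29.5},{"dx": 45.5,"dy": -40.9,"dz": 6,"wx": 0,"wy": 0,"wz": 29.5}]' --hand 75 --squeeze 60

```text
clock: 1.15
tcp_pos: [400.0, -93.2, 184.5]
orientation: [3.122, -0.346, 0.0]
contact_force: [1.6, -0.6, -0.9]
opening: 60.4
grasp_force: 0.0
```

Call:
jog_arm --rows '[{"dx": 0,"dy": 0,"dz": 0,"wx": 0,"wy": 0,"wz": 0},{"dx": 0,"dy": 0,"dz": 0,"wx": 0,"wy": 0,"wz": 0},{"dx": 0,"dy": 0,"dz": 0,"wx": 0,"wy": 0,"wz": 0}]'

```text
clock: 1.4
tcp_pos: [399.1, -94.9, 184.4]
orientation: [3.122, -0.342, -0.002]
contact_force: [0.1, -0.2, -0.7]
opening: 60.4
grasp_force: 0.0
```

```bash
python3 - <<'E'
from h import *
o=bot.observe();print({k:np.round(v,3) for k,v in o.items()});go(fw(-159,-66),60,YAW)
E
```

```text
{'clock': np.float64(1.4), 'joints': array([-2.330e-01,  9.400e-02, -4.760e-01,  1.002e+00, -1.000e-03,
        3.127e+00]), 'dq': array([-0.042, -0.009, -0.002,  0.   ,  0.001,  0.002]), 'effort': array([ 1.1450e+00, -2.9211e+01,  2.4112e+01, -7.0000e-02,  6.3000e-02,
        2.0000e-03]), 'tcp_pos': array([399.069, -94.903, 184.385]), 'orientation': array([ 3.122e+00, -3.420e-01, -2.000e-03]), 'contact_force': array([ 0.11 , -0.189, -0.708]), 'torque': array([0.008, 0.023, 0.04 ]), 'grasp_force': np.float64(0.0), 'opening': np.float64(60.445)}
d cm [  4.35 -12.97  12.43] w deg [0.04 0.07 0.12]
```

Call:
jog_arm --rows '[{"dx": 4.3,"dy": -13,"dz": 4,"wx": 0,"wy": 0,"wz": -42},{"dx": 4.3,"dy": -13,"dz": 4,"wx": 0,"wy": 0,"wz": -42},{"dx": 4.3,"dy": -13,"dz": 4,"wx": 0,"wy": 0,"wz": -42},{"dx": 4.3,"dy": -13,"dz": 4,"wx": 0,"wy": 0,"wz": -42},{"dx": 4.3,"dy": -13,"dz": 4,"wx": 0,"wy": 0,"wz": -42},{"dx": 4.3,"dy": -13,"dz": 4,"wx": 0,"wy": 0,"wz": -42},{"dx": 4.3,"dy": -13,"dz": 4,"wx": 0,"wy": 0,"wz": -84},{"dx": 4.3,"dy": -13,"dz": 4,"wx": 0,"wy": 0,"wz": -84},{"dx": 4.3,"dy": -13,"dz": 4,"wx": 0,"wy": 0,"wz": -84},{"dx": 4.3,"dy": -13,"dz": 4,"wx": 0,"wy": 0,"wz": -84},{"dx": 4.3,"dy": -13,"dz": 4,"wx": 0,"wy": 0,"wz": -84},{"dx": 4.3,"dy": -13,"dz": 4,"wx": 0,"wy": 0,"wz": -84}]'

```text
clock: 2.4
tcp_pos: [469.4, 20.1, 144.7]
orientation: [2.549, 1.836, -0.001]
contact_force: [-0.5, -0.6, 0.3]
opening: 60.0
grasp_force: 0.0
```

Call:
jog_arm --rows '[{"dx": 0,"dy": 0,"dz": 0,"wx": 0,"wy": 0,"wz": -48},{"dx": 0,"dy": 0,"dz": 0,"wx": 0,"wy": 0,"wz": -48},{"dx": 0,"dy": 0,"dz": 0,"wx": 0,"wy": 0,"wz": -48},{"dx": 0,"dy": 0,"dz": 0,"wx": 0,"wy": 0,"wz": -48},{"dx": 0,"dy": 0,"dz": 0,"wx": 0,"wy": 0,"wz": -48},{"dx": 0,"dy": 0,"dz": 0,"wx": 0,"wy": 0,"wz": -48},{"dx": 0,"dy": 0,"dz": 0,"wx": 0,"wy": 0,"wz": -96},{"dx": 0,"dy": 0,"dz": 0,"wx": 0,"wy": 0,"wz": -96},{"dx": 0,"dy": 0,"dz": 0,"wx": 0,"wy": 0,"wz": -96},{"dx": 0,"dy": 0,"dz": 0,"wx": 0,"wy": 0,"wz": -96},{"dx": 0,"dy": 0,"dz": 0,"wx": 0,"wy": 0,"wz": -96},{"dx": 0,"dy": 0,"dz": 0,"wx": 0,"wy": 0,"wz": -96}]'

```text
clock: 3.4
tcp_pos: [469.4, 20.1, 144.7]
orientation: [-0.613, -3.081, 0.001]
contact_force: [0.0, 0.5, 0.3]
opening: 60.4
grasp_force: 0.0
```

```bash
python3 - <<'E'
from h import *
o=bot.observe();print(o['joints'].round(3),o['tcp_pos'],o['clock']);go(fw(-159,-66),60,YAW+np.pi)
E
```

```text
[ 0.043  0.224 -0.425  0.921 -0.     0.436] [469.41403865  20.11951524 144.7383839 ] 3.4
d cm [0.08 0.21 8.47] w deg [-0.03 -0.01 -9.9 ]
```

Call:
jog_arm --rows '[{"dx": 0.1,"dy": 0.2,"dz": 3,"wx": 0,"wy": 0,"wz": -9.9},{"dx": 0.1,"dy": 0.2,"dz": 6,"wx": 0,"wy": 0,"wz": -9.9},{"dx": 0.1,"dy": 0.2,"dz": 9,"wx": 0,"wy": 0,"wz": -9.9},{"dx": 0.1,"dy": 0.2,"dz": 11,"wx": 0,"wy": 0,"wz": -9.9},{"dx": 0.1,"dy": 0.2,"dz": 12,"wx": 0,"wy": 0,"wz": -9.9},{"dx": 0.1,"dy": 0.2,"dz": 12.6,"wx": 0,"wy": 0,"wz": -9.9},{"dx": 0.1,"dy": 0.2,"dz": 12.8,"wx": 0,"wy": 0,"wz": -9.9},{"dx": 0.1,"dy": 0.2,"dz": 12.8,"wx": 0,"wy": 0,"wz": -9.9}]'

```text
clock: 4.07
tcp_pos: [469.7, 23.6, 16.7]
orientation: [-0.351, -3.122, 0.0]
contact_force: [-0.1, 0.3, 0.1]
opening: 60.6
grasp_force: 0.0
```

```bash
python3 - <<'E'
from h import *
o=bot.observe();print(o['joints'].round(3),o['tcp_pos'],o['clock'],wf(o['tcp_pos']));go(fw(-101,-66),16,YAW+np.pi)
p,d=cap('side','side1');cv2.imwrite('pics/side1z.png',cv2.resize(p[180:330,260:460,::-1],None,fx=4,fy=4,interpolation=cv2.INTER_CUBIC))
E
```

```text
[ 0.05   0.373 -0.613  0.585 -0.     0.274] [469.66975404  23.56524819  16.68825621] 4.0667 [-159.04364996  -64.70227752]
d cm [-5.8  -0.11  0.07] w deg [-0.01 -0.01 -0.24]
```

View pics/side1z.png

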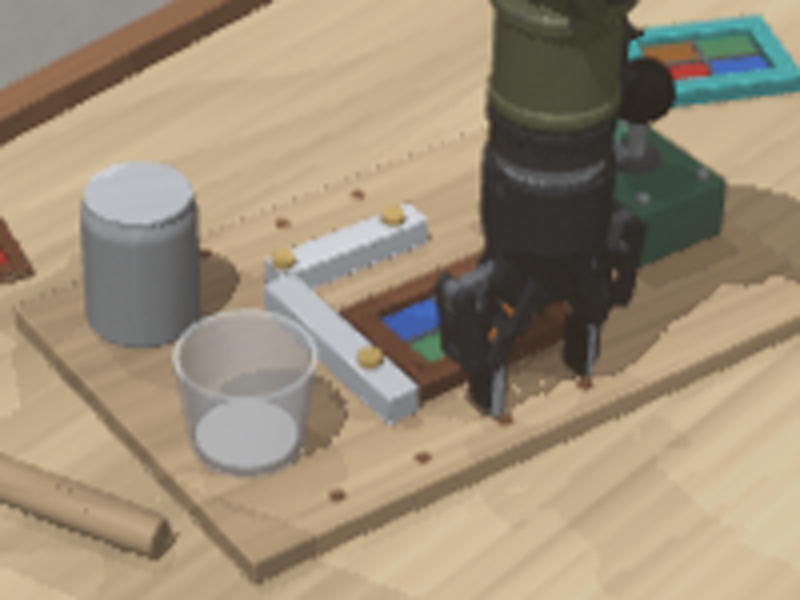

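Call:
jog_arm --rows '[{"dx": -0.8,"dy": 0,"dz": 0.05,"wx": 0,"wy": 0,"wz": 0},{"dx": -1.3,"dy": 0,"dz": 0.05,"wx": 0,"wy": 0,"wz": 0},{"dx": -1.6,"dy": 0,"dz": 0.05,"wx": 0,"wy": 0,"wz": 0},{"dx": -1.8,"dy": 0,"dz": 0.05,"wx": 0,"wy": 0,"wz": 0},{"dx": -2.0,"dy": 0,"dz": 0.05,"wx": 0,"wy": 0,"wz": 0},{"dx": -2.2,"dy": 0,"dz": 0.05,"wx": 0,"wy": 0,"wz": 0},{"dx": -2.4,"dy": 0,"dz": 0.05,"wx": 0,"wy": 0,"wz": 0},{"dx": -2.6,"dy": 0,"dz": 0.05,"wx": 0,"wy": 0,"wz": 0},{"dx": -2.8,"dy": 0,"dz": 0.05,"wx": 0,"wy": 0,"wz": 0},{"dx": -3.0,"dy": 0,"dz": 0.05,"wx": 0,"wy": 0,"wz": 0}]'

```text
clock: 4.95
tcp_pos: [499.6, 18.0, 15.9]
orientation: [0.348, 3.121, -0.001]
contact_force: [-1.9, -0.0, -1.3]
opening: 60.2
grasp_force: 0.8
```

Call:
jog_arm --rows '[{"dx": -0.2,"dy": 0,"dz": 0,"wx": 0,"wy": 0,"wz": 0},{"dx": -0.4,"dy": 0,"dz": 0,"wx": 0,"wy": 0,"wz": 0},{"dx": -0.6,"dy": 0,"dz": 0,"wx": 0,"wy": 0,"wz": 0},{"dx": -0.8,"dy": 0,"dz": 0,"wx": 0,"wy": 0,"wz": 0},{"dx": -1.0,"dy": 0,"dz": 0,"wx": 0,"wy": 0,"wz": 0},{"dx": -1.2,"dy": 0,"dz": 0,"wx": 0,"wy": 0,"wz": 0}]'

```text
clock: 5.45
tcp_pos: [510.9, 15.5, 16.1]
orientation: [0.348, 3.122, -0.0]
contact_force: [-1.9, 0.2, -0.8]
opening: 60.5
grasp_force: 0.8
```

```bash
python3 - <<'E'
from h import *
o=bot.observe();print(o['contact_force'],o['torque'],wf(o['tcp_pos']),o['tcp_pos'])
p,d=cap('top');cv2.imwrite('pics/top2z.png',cv2.resize(p[215:365,225:425,::-1],None,fx=4,fy=4,interpolation=cv2.INTER_CUBIC))
E
```

```text
[-1.85098271  0.20074991 -0.75423187] [ 0.03516304  0.32402161 -0.04118908] [-117.07729098  -63.56656465] [510.87246291  15.51528477  16.08659646]
```

View pics/top2z.png

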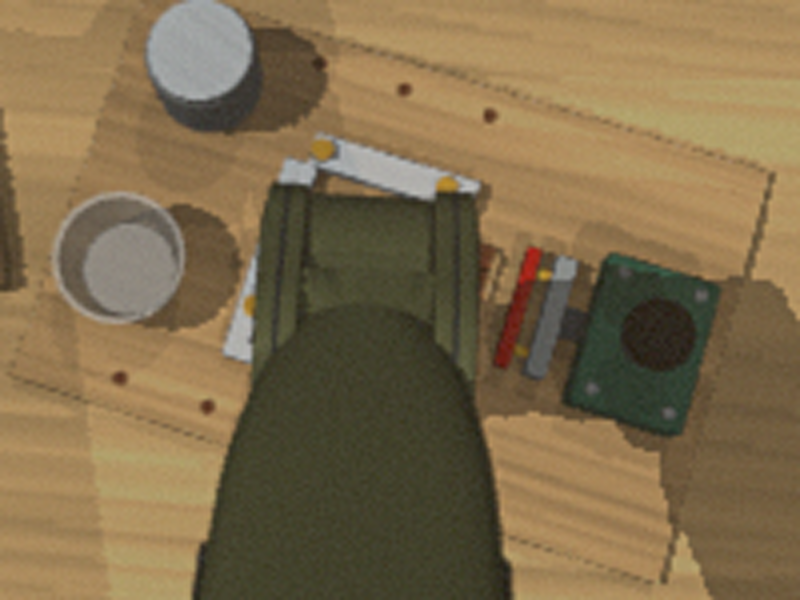

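The arm hides the panel, but it's moving: the push force is about 2 N, and the panel's right side is now near (490,270). I'll keep pushing gently and watch the force.

Call:
jog_arm --rows '[{"dx": -0.15,"dy": 0,"dz": 0,"wx": 0,"wy": 0,"wz": 0},{"dx": -0.3,"dy": 0,"dz": 0,"wx": 0,"wy": 0,"wz": 0},{"dx": -0.45,"dy": 0,"dz": 0,"wx": 0,"wy": 0,"wz": 0},{"dx": -0.6,"dy": 0,"dz": 0,"wx": 0,"wy": 0,"wz": 0},{"dx": -0.75,"dy": 0,"dz": 0,"wx": 0,"wy": 0,"wz": 0},{"dx": -0.9,"dy": 0,"dz": 0,"wx": 0,"wy": 0,"wz": 0}]'

```text
clock: 6.0
tcp_pos: [519.5, 13.6, 16.2]
orientation: [-0.348, -3.122, 0.0]
contact_force: [-3.3, 0.9, 1.9]
opening: 60.5
grasp_force: 2.0
```

Call:
jog_arm --rows '[{"dx": -0.1,"dy": 0,"dz": 0,"wx": 0,"wy": 0,"wz": 0},{"dx": -0.2,"dy": 0,"dz": 0,"wx": 0,"wy": 0,"wz": 0},{"dx": -0.3,"dy": 0,"dz": 0,"wx": 0,"wy": 0,"wz": 0}]'

```text
clock: 6.25
tcp_pos: [522.0, 13.0, 16.2]
orientation: [-0.347, -3.121, -0.0]
contact_force: [-4.6, 0.7, 4.4]
opening: 60.2
grasp_force: 2.5
```

Call:
jog_arm --rows '[{"dx": -0.05,"dy": 0,"dz": 0,"wx": 0,"wy": 0,"wz": 0},{"dx": -0.1,"dy": 0,"dz": 0,"wx": 0,"wy": 0,"wz": 0},{"dx": -0.1,"dy": 0,"dz": 0,"wx": 0,"wy": 0,"wz": 0}]'

```text
clock: 6.5
tcp_pos: [523.4, 12.7, 16.2]
orientation: [0.348, 3.122, -0.0]
contact_force: [-4.2, 1.9, 2.5]
opening: 59.8
grasp_force: 2.1
```

```bash
python3 - <<'E'
from h import *
o=bot.observe();print(o['contact_force'],o['torque'],wf(o['tcp_pos']),o['tcp_pos'])
p,d=cap('side');cv2.imwrite('pics/side2z.png',cv2.resize(p[210:290,310:430,::-1],None,fx=6,fy=6,interpolation=cv2.INTER_CUBIC))
E
```

```text
[-4.17590782  1.94288513  2.54819059] [0.16787251 0.79285808 0.00099993] [-104.21550382  -63.57836721] [523.42167253  12.69694372  16.15123908]
```

View pics/side2z.png

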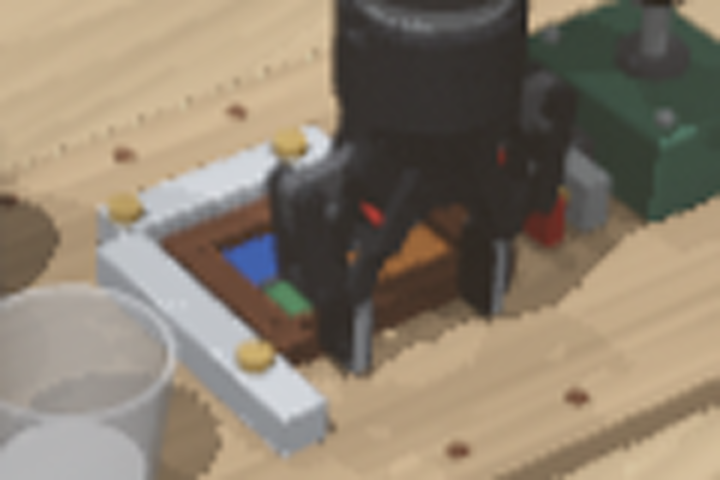

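The fingers bear on the panel's near side (crop (360,370) and (495,305)). The panel's far edge sits almost at the rail (crop (165,235)). I'll push in 1 mm steps until the force rises.

Call:
jog_arm --rows '[{"dx": -0.05,"dy": 0,"dz": 0,"wx": 0,"wy": 0,"wz": 0},{"dx": -0.1,"dy": 0,"dz": 0,"wx": 0,"wy": 0,"wz": 0},{"dx": -0.15,"dy": 0,"dz": 0,"wx": 0,"wy": 0,"wz": 0}]'

```text
clock: 6.8
tcp_pos: [524.6, 12.4, 16.2]
orientation: [-0.348, -3.122, -0.0]
contact_force: [-4.9, 1.5, 3.9]
opening: 60.6
grasp_force: 2.4
```

Call:
jog_arm --rows '[{"dx": -0.05,"dy": 0,"dz": 0,"wx": 0,"wy": 0,"wz": 0},{"dx": -0.1,"dy": 0,"dz": 0,"wx": 0,"wy": 0,"wz": 0},{"dx": -0.1,"dy": 0,"dz": 0,"wx": 0,"wy": 0,"wz": 0}]'

```text
clock: 7.05
tcp_pos: [525.9, 12.1, 16.1]
orientation: [0.348, 3.122, -0.0]
contact_force: [-4.5, 1.2, 3.1]
opening: 60.6
grasp_force: 2.3
```

Call:
jog_arm --rows '[{"dx": -0.05,"dy": 0,"dz": 0,"wx": 0,"wy": 0,"wz": 0},{"dx": -0.1,"dy": 0,"dz": 0,"wx": 0,"wy": 0,"wz": 0},{"dx": -0.15,"dy": 0,"dz": 0,"wx": 0,"wy": 0,"wz": 0}]'

```text
clock: 7.3
tcp_pos: [525.9, 12.1, 16.0]
orientation: [-0.347, -3.12, -0.001]
contact_force: [-6.5, 2.0, 6.7]
opening: 60.3
grasp_force: 3.9
```

Call:
jog_arm --rows '[{"dx": -0.05,"dy": 0,"dz": 0,"wx": 0,"wy": 0,"wz": 0},{"dx": -0.1,"dy": 0,"dz": 0,"wx": 0,"wy": 0,"wz": 0},{"dx": -0.1,"dy": 0,"dz": 0,"wx": 0,"wy": 0,"wz": 0}]'

```text
clock: 7.55
tcp_pos: [525.9, 12.1, 15.8]
orientation: [-0.347, -3.118, -0.001]
contact_force: [-9.1, 2.4, 7.2]
opening: 60.5
grasp_force: 4.4
```

Call:
jog_arm --rows '[{"dx": -0.1,"dy": 0,"dz": 0,"wx": 0,"wy": 0,"wz": 0},{"dx": -0.1,"dy": 0,"dz": 0,"wx": 0,"wy": 0,"wz": 0},{"dx": -0.1,"dy": 0,"dz": 0,"wx": 0,"wy": 0,"wz": 0},{"dx": -0.1,"dy": 0,"dz": 0,"wx": 0,"wy": 0,"wz": 0}]'

```text
clock: 7.88
tcp_pos: [525.9, 12.1, 15.7]
orientation: [-0.347, -3.116, -0.001]
contact_force: [-9.5, 2.2, 7.8]
opening: 60.0
grasp_force: 5.1
```

```bash
python3 - <<'E'
from h import *
o=bot.observe();print(o['contact_force'],o['torque'],o['tcp_pos'],wf(o['tcp_pos']))
E
```

```text
[-9.48761682  2.19554134  7.84158151] [ 0.5152619   1.86543049 -0.08636737] [525.86371639  12.05406342  15.65351684] [-101.69202392  -63.67282615]
```

Call:
jog_arm --rows '[{"dx": 0.5,"dy": 0,"dz": 0,"wx": 0,"wy": 0,"wz": 0},{"dx": 1.2,"dy": 0,"dz": 0,"wx": 0,"wy": 0,"wz": 0},{"dx": 2.5,"dy": 0,"dz": 0,"wx": 0,"wy": 0,"wz": 0},{"dx": 4,"dy": 0,"dz": -2,"wx": 0,"wy": 0,"wz": 0},{"dx": 6,"dy": 0,"dz": -6,"wx": 0,"wy": 0,"wz": 0},{"dx": 10,"dy": 0,"dz": -10,"wx": 0,"wy": 0,"wz": 0},{"dx": 14,"dy": 0,"dz": -13,"wx": 0,"wy": 0,"wz": 0},{"dx": 18,"dy": 0,"dz": -16,"wx": 0,"wy": 0,"wz": 0},{"dx": 18,"dy": 0,"dz": -18,"wx": 0,"wy": 0,"wz": 0},{"dx": 18,"dy": 0,"dz": -18,"wx": 0,"wy": 0,"wz": 0}]' --hand 0

```text
clock: 8.72
tcp_pos: [353.1, 51.6, 200.5]
orientation: [0.345, 3.115, 0.003]
contact_force: [0.7, -0.5, 0.1]
opening: 85.3
grasp_force: 0.0
```

```bash
python3 - <<'E'
from h import *
p,d=cap('top');cv2.imwrite('pics/top3z.png',cv2.resize(p[215:365,225:425,::-1],None,fx=4,fy=4,interpolation=cv2.INTER_CUBIC))
o=bot.observe();print(o['joints'].round(3),o['tcp_pos'])
b=np.array([540.5,-165.5]);go(b,160,YAW+np.pi)
E
```

```text
[ 0.145 -0.015 -0.549  1.028 -0.     0.365] [354.77005341  51.58885715 200.10534351]
d cm [-22.84 -17.13   4.16] w deg [ 0.17  0.51 -0.04]
```

View pics/top3z.png

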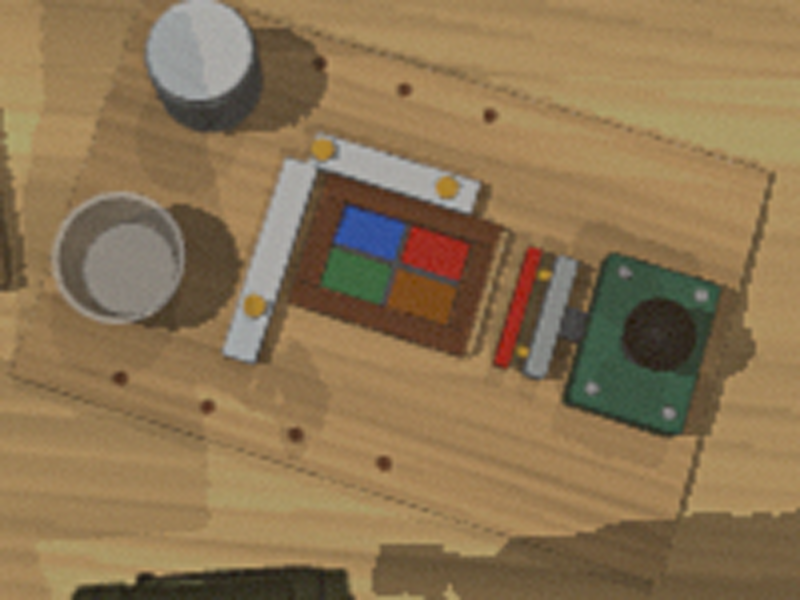

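The panel now lies square along the far rail (crop (320,175) to (508,232)). The pad is still about 14 mm from the batten, and the knob is at (660,335). I'll check the ball's position with both views.

```bash
python3 - <<'E'
from h import *
L=[]
for n,(x0,y0,x1,y1),t in(('top',(372,280,408,316),60),('side',(408,190,432,214),60)):
    p=np.load(n+'0.npz')['p'][y0:y1,x0:x1].astype(int)
    m=((p.max(2)<t)&(p[...,1]-p[...,0]<8)).astype(np.uint8)
    k,l,s,c=cv2.connectedComponentsWithStats(m);i=1+s[1:,4].argmax()
    ct=cv2.findContours((l==i).astype(np.uint8),0,1)[0][0];cc,r=cv2.minEnclosingCircle(ct)
    print(n,s[i],cc,r);uv=[cc[0]+x0,cc[1]+y0];o,q=rays(n,[uv]);L.append((o,(q@cal(n)[3].T)[0]));print(plane(n,[uv],117))
(a,u),(b,v)=L;t=np.linalg.lstsq(np.c_[u,-v],b-a,rcond=None)[0];print(a+t[0]*u,b+t[1]*v)
b=np.array([540.5,-165.5]);go(b,165,-1.738)
E
```

```text
top [  8   9  23  20 301] (19.197673797607422, 19.62403106689453) 11.447071075439453
[[ 537.92838043 -168.87478717  117.        ]]
side [  5   5  16  16 188] (11.961538314819336, 12.5) 8.177316665649414
[[ 541.26554137 -164.99890664  117.        ]]
[ 538.01961974 -169.01593212  116.10430507] [ 542.0942491  -166.21197557  116.07751257]
d cm [-22.84 -17.13   3.66] w deg [ -0.28   0.53 -93.07]
```

Call:
jog_arm --rows '[{"dx": -11.4,"dy": -8.5,"dz": 1.8,"wx": 0,"wy": 0.3,"wz": -46},{"dx": -11.4,"dy": -8.5,"dz": 1.8,"wx": 0,"wy": 0.3,"wz": -46},{"dx": -11.4,"dy": -8.5,"dz": 1.8,"wx": 0,"wy": 0.3,"wz": -46},{"dx": -11.4,"dy": -8.5,"dz": 1.8,"wx": 0,"wy": 0.3,"wz": -46},{"dx": -11.4,"dy": -8.5,"dz": 1.8,"wx": 0,"wy": 0.3,"wz": -46},{"dx": -22.8,"dy": -17.1,"dz": 3.6,"wx": -0.3,"wy": 0.5,"wz": -93},{"dx": -22.8,"dy": -17.1,"dz": 3.6,"wx": -0.3,"wy": 0.5,"wz": -93},{"dx": -22.8,"dy": -17.1,"dz": 3.6,"wx": -0.3,"wy": 0.5,"wz": -93},{"dx": -22.8,"dy": -17.1,"dz": 3.6,"wx": -0.3,"wy": 0.5,"wz": -93},{"dx": -22.8,"dy": -17.1,"dz": 3.6,"wx": -0.3,"wy": 0.5,"wz": -93},{"dx": -22.8,"dy": -17.1,"dz": 3.6,"wx": -0.3,"wy": 0.5,"wz": -93},{"dx": -22.8,"dy": -17.1,"dz": 3.6,"wx": -0.3,"wy": 0.5,"wz": -93}]'

```text
clock: 9.77
tcp_pos: [539.9, -167.6, 158.3]
orientation: [1.821, -2.552, -0.006]
contact_force: [-0.4, -0.2, -0.4]
opening: 85.4
grasp_force: 0.0
```

Call:
jog_arm --rows '[{"dx": 0,"dy": 0,"dz": 0,"wx": 0,"wy": 0,"wz": 0},{"dx": 0,"dy": 0,"dz": 0,"wx": 0,"wy": 0,"wz": 0}]'

```text
clock: 9.93
tcp_pos: [539.2, -166.6, 159.0]
orientation: [1.81, -2.559, -0.007]
contact_force: [0.1, -0.2, 0.2]
opening: 85.5
grasp_force: 0.0
```

```bash
python3 - <<'E'
from h import *
o=bot.observe();print(o['joints'].round(3),o['tcp_pos'])
go(np.array([540.3,-166.]),94.5,-1.738)
E
```

```text
[-0.298  0.371 -0.169  1.038 -0.003 -1.529] [ 539.17709847 -166.64331645  159.02065698]
d cm [-0.12 -0.13  6.45] w deg [ 0.44 -0.14 -9.87]
```

Call:
jog_arm --rows '[{"dx": -0.1,"dy": -0.1,"dz": 3,"wx": 0.4,"wy": -0.1,"wz": 0},{"dx": -0.1,"dy": -0.1,"dz": 5.5,"wx": 0.4,"wy": -0.1,"wz": 0},{"dx": -0.1,"dy": -0.1,"dz": 6.4,"wx": 0.4,"wy": -0.1,"wz": 0},{"dx": -0.1,"dy": -0.1,"dz": 6.4,"wx": 0.4,"wy": -0.1,"wz": 0},{"dx": -0.1,"dy": -0.1,"dz": 6.4,"wx": 0.4,"wy": -0.1,"wz": 0}]'

```text
clock: 10.35
tcp_pos: [539.2, -165.3, 96.0]
orientation: [1.816, -2.561, -0.001]
contact_force: [1.1, 0.4, -0.7]
opening: 85.4
grasp_force: 0.0
```

Call:
jog_arm --rows '[{"dx": 0,"dy": 0,"dz": 0,"wx": 0,"wy": 0,"wz": 0},{"dx": 0,"dy": 0,"dz": 0,"wx": 0,"wy": 0,"wz": 0},{"dx": 0,"dy": 0,"dz": 0,"wx": 0,"wy": 0,"wz": 0},{"dx": 0,"dy": 0,"dz": 0,"wx": 0,"wy": 0,"wz": 0},{"dx": 0,"dy": 0,"dz": 0,"wx": 0,"wy": 0,"wz": 0},{"dx": 0,"dy": 0,"dz": 0,"wx": 0,"wy": 0,"wz": 0},{"dx": 0,"dy": 0,"dz": 0,"wx": 0,"wy": 0,"wz": 0},{"dx": 0,"dy": 0,"dz": 0,"wx": 0,"wy": 0,"wz": 0}]' --hand 255 --squeeze 65

```text
clock: 11.02
tcp_pos: [538.3, -165.1, 97.5]
orientation: [1.818, -2.56, -0.001]
contact_force: [-4.5, 2.0, 6.8]
opening: 41.5
grasp_force: 64.8
```

```bash
python3 - <<'E'
from h import *
o=bot.observe();print(o['joints'].round(3),o['tcp_pos'],o['contact_force'],o['torque'],o['opening'],o['grasp_force'])
E
```

```text
[-2.970e-01  4.130e-01 -2.770e-01  8.820e-01 -1.000e-03 -1.532e+00] [ 538.32213942 -165.0540398    97.49324666] [-4.49919863  2.04392863  6.8433019 ] [0.19655405 0.55794018 0.02204702] 41.51596799918653 64.80720162391663
```

The pinch opening is 41.5 mm instead of 44, and the ball pushes the tool up. The pads are too high, so I'll regrip lower.

Call:
jog_arm --rows '[{"dx": 0,"dy": 0,"dz": 0,"wx": 0,"wy": 0,"wz": 0},{"dx": 0,"dy": 0,"dz": 0,"wx": 0,"wy": 0,"wz": 0},{"dx": 0,"dy": 0.1,"dz": 0.6,"wx": 0,"wy": 0,"wz": 0},{"dx": 0,"dy": 0.1,"dz": 0.6,"wx": 0,"wy": 0,"wz": 0}]' --hand 70

```text
clock: 11.35
tcp_pos: [537.8, -164.9, 89.2]
orientation: [1.818, -2.56, -0.001]
contact_force: [0.3, -0.1, 0.3]
opening: 61.8
grasp_force: 0.0
```

Call:
jog_arm --rows '[{"dx": 0,"dy": 0,"dz": 0,"wx": 0,"wy": 0,"wz": 0},{"dx": 0,"dy": 0,"dz": 0,"wx": 0,"wy": 0,"wz": 0},{"dx": 0,"dy": 0,"dz": 0,"wx": 0,"wy": 0,"wz": 0},{"dx": 0,"dy": 0,"dz": 0,"wx": 0,"wy": 0,"wz": 0},{"dx": 0,"dy": 0,"dz": 0,"wx": 0,"wy": 0,"wz": 0},{"dx": 0,"dy": 0,"dz": 0,"wx": 0,"wy": 0,"wz": 0}]' --hand 255 --squeeze 65

```text
clock: 11.85
tcp_pos: [538.2, -165.0, 90.1]
orientation: [1.818, -2.56, -0.0]
contact_force: [-0.4, 0.3, 0.5]
opening: 41.9
grasp_force: 65.4
```

```bash
python3 - <<'E'
from h import *
o=bot.observe();print(o['joints'].round(3),o['tcp_pos'],o['contact_force'],o['torque'],o['opening'],o['grasp_force'])
E
```

```text
[-2.970e-01  4.190e-01 -2.890e-01  8.640e-01 -1.000e-03 -1.532e+00] [ 538.2059618  -165.04946399   90.123382  ] [-0.379344    0.30518872  0.47369324] [ 0.02245799  0.06110106 -0.01725596] 41.87107248508549 65.43851137161255
```

Call:
jog_arm --rows '[{"dx": 0,"dy": 0,"dz": 0,"wx": 0,"wy": 0,"wz": 5},{"dx": 0,"dy": 0,"dz": 0,"wx": 0,"wy": 0,"wz": 10},{"dx": 0,"dy": 0,"dz": 0,"wx": 0,"wy": 0,"wz": 15},{"dx": 0,"dy": 0,"dz": 0,"wx": 0,"wy": 0,"wz": 20},{"dx": 0,"dy": 0,"dz": 0,"wx": 0,"wy": 0,"wz": 25},{"dx": 0,"dy": 0,"dz": 0,"wx": 0,"wy": 0,"wz": 30},{"dx": 0,"dy": 0,"dz": 0,"wx": 0,"wy": 0,"wz": 35},{"dx": 0,"dy": 0,"dz": 0,"wx": 0,"wy": 0,"wz": 40},{"dx": 0,"dy": 0,"dz": 0,"wx": 0,"wy": 0,"wz": 45},{"dx": 0,"dy": 0,"dz": 0,"wx": 0,"wy": 0,"wz": 50},{"dx": 0,"dy": 0,"dz": 0,"wx": 0,"wy": 0,"wz": 55},{"dx": 0,"dy": 0,"dz": 0,"wx": 0,"wy": 0,"wz": 60}]'

```text
clock: 12.85
tcp_pos: [536.2, -162.8, 90.1]
orientation: [0.29, -3.124, -0.006]
contact_force: [-4.4, 6.9, 6.3]
opening: 41.3
grasp_force: 65.9
```

```bash
cat >> h.py <<'E'
def padpos(save=None):
    p,d=cap('top');h=cv2.cvtColor(p,cv2.COLOR_RGB2HSV)[250:315,342:375].astype(int)
    m=(((h[...,0]<8)|(h[...,0]>172))&(h[...,1]>150)&(h[...,2]>70)).astype(np.uint8)
    k,l,s,c=cv2.connectedComponentsWithStats(m);i=1+s[1:,4].argmax()
    print('pad',s[i,4],wf(plane('top',[c[i]+[342,250]],42)[0]).round(1))
    if save: cv2.imwrite('pics/'+save+'.png',cv2.resize(p[215:365,225:425,::-1],None,fx=4,fy=4,interpolation=cv2.INTER_CUBIC))
def st():
    o=bot.observe();print('q6',o['joints'][5].round(3),'t',o['torque'].round(3),'F',o['contact_force'].round(1),o['tcp_pos'].round(1),o['opening'].round(1),o['grasp_force'].round(0),o['clock'])
E
python3 - <<'E'
from h import *
st();padpos('top4')
p=np.load('top0.npz')['p'];bot0=p
h=cv2.cvtColor(p,cv2.COLOR_RGB2HSV)[250:315,342:375].astype(int)
m=(((h[...,0]<8)|(h[...,0]>172))&(h[...,1]>150)&(h[...,2]>70)).astype(np.uint8)
k,l,s,c=cv2.connectedComponentsWithStats(m);i=1+s[1:,4].argmax();print('before',s[i,4],wf(plane('top',[c[i]+[342,250]],42)[0]).round(1))
E
```

```text
Traceback (most recent call last):
  File "h.py", line 39, in st
    o=bot.observe();print('q6',o['joints'][5].round(3),'t',o['torque'].round(3),'F',o['contact_force'].round(1),o['tcp_pos'].round(1),o['opening'].round(1),o['grasp_force'].round(0),o['clock'])
                                                                                                                                      ^^^^^^^^^^^^^^^^^^
AttributeError: 'float' object has no attribute 'round'
```

```bash
sed -i "s/o\['opening'\].round(1),o\['grasp_force'\].round(0)/round(o['opening'],1),round(o['grasp_force'])/" h.py
python3 - <<'E'
from h import *
st();padpos('top4')
p=np.load('top0.npz')['p']
h=cv2.cvtColor(p,cv2.COLOR_RGB2HSV)[250:315,342:375].astype(int)
m=(((h[...,0]<8)|(h[...,0]>172))&(h[...,1]>150)&(h[...,2]>70)).astype(np.uint8)
k,l,s,c=cv2.connectedComponentsWithStats(m);i=1+s[1:,4].argmax();print('before',s[i,4],wf(plane('top',[c[i]+[342,250]],42)[0]).round(1))
E
```

```text
q6 -0.481 t [0.937 0.755 0.257] F [-4.4  6.9  6.3] [ 536.2 -162.8   90.1] 41.3 66 12.85
pad 121 [ -47.8 -142.2]
before 117 [ -47.9 -150.6]
```

Call:
jog_arm --rows '[{"dx": -0.07,"dy": 0.12,"dz": 0,"wx": 0,"wy": 0,"wz": 0},{"dx": -0.14,"dy": 0.25,"dz": 0.1,"wx": 0,"wy": 0,"wz": 5},{"dx": -0.14,"dy": 0.25,"dz": 0.1,"wx": 0,"wy": 0,"wz": 10},{"dx": -0.14,"dy": 0.25,"dz": 0.1,"wx": 0,"wy": 0,"wz": 15},{"dx": -0.14,"dy": 0.25,"dz": 0.1,"wx": 0,"wy": 0,"wz": 20},{"dx": -0.14,"dy": 0.25,"dz": 0.1,"wx": 0,"wy": 0,"wz": 25},{"dx": -0.14,"dy": 0.25,"dz": 0.1,"wx": 0,"wy": 0,"wz": 30},{"dx": -0.14,"dy": 0.25,"dz": 0.1,"wx": 0,"wy": 0,"wz": 35},{"dx": -0.14,"dy": 0.25,"dz": 0.1,"wx": 0,"wy": 0,"wz": 40},{"dx": -0.14,"dy": 0.25,"dz": 0.1,"wx": 0,"wy": 0,"wz": 40}]'

```text
clock: 13.73
tcp_pos: [536.5, -160.6, 90.0]
orientation: [-0.796, -3.034, -0.002]
contact_force: [-8.1, 4.9, 12.2]
opening: 42.0
grasp_force: 66.3
```

```bash
python3 - <<'E'
from h import *
st();padpos()
E
```

```text
q6 0.222 t [ 0.789  1.316 -0.288] F [-8.1  4.9 12.2] [ 536.5 -160.6   90. ] 42.0 66 13.7333
pad 119 [ -48.5 -136.5]
```

The ball is really at about (539.2, -162.1), because the grip was 3 mm off along tool x. I'll regrip centred.

Call:
jog_arm --rows '[{"dx": 0,"dy": 0,"dz": 0,"wx": 0,"wy": 0,"wz": 0},{"dx": 0,"dy": 0,"dz": 0,"wx": 0,"wy": 0,"wz": 0},{"dx": 0,"dy": 0,"dz": 0,"wx": 0,"wy": 0,"wz": 0},{"dx": 0,"dy": 0,"dz": 0,"wx": 0,"wy": 0,"wz": 0}]' --hand 70

```text
clock: 14.12
tcp_pos: [539.5, -162.5, 89.0]
orientation: [-0.793, -3.039, 0.002]
contact_force: [-0.8, -0.3, -0.2]
opening: 61.9
grasp_force: 0.0
```

```bash
python3 - <<'E'
from h import *
st();go(np.array([539.2,-162.1]),90,2.629)
E
```

```text
q6 0.218 t [-0.033 -0.014  0.014] F [-0.8 -0.3 -0.2] [ 539.5 -162.5   89. ] 61.9 0 14.1167
d cm [ 0.05  0.02 -0.1 ] w deg [-0.06 -0.01  0.12]
```

Call:
jog_arm --rows '[{"dx": 0.05,"dy": 0.02,"dz": -0.1,"wx": 0,"wy": 0,"wz": 0},{"dx": 0.05,"dy": 0.02,"dz": -0.1,"wx": 0,"wy": 0,"wz": 0},{"dx": 0.05,"dy": 0.02,"dz": -0.1,"wx": 0,"wy": 0,"wz": 0},{"dx": 0.05,"dy": 0.02,"dz": -0.1,"wx": 0,"wy": 0,"wz": 0},{"dx": 0.05,"dy": 0.02,"dz": -0.1,"wx": 0,"wy": 0,"wz": 0},{"dx": 0.05,"dy": 0.02,"dz": -0.1,"wx": 0,"wy": 0,"wz": 0}]' --hand 255

```text
clock: 14.62
tcp_pos: [538.9, -162.0, 90.5]
orientation: [-0.793, -3.039, 0.002]
contact_force: [-0.3, 0.9, 4.2]
opening: 41.3
grasp_force: 65.1
```

Call:
jog_arm --rows '[{"dx": 0,"dy": 0,"dz": 0,"wx": 0,"wy": 0,"wz": 3},{"dx": 0,"dy": 0,"dz": 0,"wx": 0,"wy": 0,"wz": 6},{"dx": 0,"dy": 0,"dz": 0,"wx": 0,"wy": 0,"wz": 9},{"dx": 0,"dy": 0,"dz": 0,"wx": 0,"wy": 0,"wz": 12},{"dx": 0,"dy": 0,"dz": 0,"wx": 0,"wy": 0,"wz": 15}]'

```text
clock: 15.03
tcp_pos: [538.9, -161.9, 90.4]
orientation: [-1.186, -2.909, 0.002]
contact_force: [-1.5, 0.6, 4.3]
opening: 41.7
grasp_force: 65.1
```

```bash
python3 - <<'E'
from h import *
st();padpos('top5')
E
```

```text
q6 0.483 t [0.064 0.257 0.256] F [-1.5  0.6  4.3] [ 538.9 -161.9   90.4] 41.7 65 15.0333
pad 120 [ -47.8 -135.8]
```

Call:
jog_arm --rows '[{"dx": 0,"dy": 0,"dz": 0,"wx": 0,"wy": 0,"wz": 3},{"dx": 0,"dy": 0,"dz": 0,"wx": 0,"wy": 0,"wz": 6},{"dx": 0,"dy": 0,"dz": 0,"wx": 0,"wy": 0,"wz": 9},{"dx": 0,"dy": 0,"dz": 0,"wx": 0,"wy": 0,"wz": 12}]'

```text
clock: 15.42
tcp_pos: [539.0, -161.9, 90.5]
orientation: [-1.483, -2.77, 0.001]
contact_force: [-0.1, 0.6, 3.8]
opening: 41.6
grasp_force: 65.1
```

```bash
python3 - <<'E'
from h import *
st();padpos()
E
```

```text
q6 0.692 t [0.082 0.212 0.234] F [-0.1  0.6  3.8] [ 539.  -161.9   90.5] 41.6 65 15.4167
pad 114 [ -47.6 -134. ]
```

View pics/top5.png

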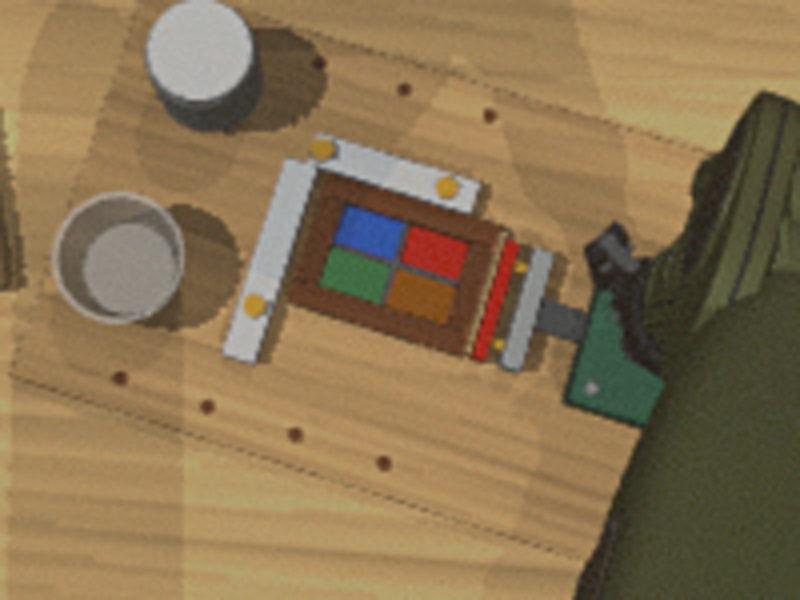

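The pad at (495,300) is just meeting the batten. The panel will now slide to the end stop, so I'll continue in small turns and watch torque and pad position.

Call:
jog_arm --rows '[{"dx": 0,"dy": 0,"dz": 0,"wx": 0,"wy": 0,"wz": 3},{"dx": 0,"dy": 0,"dz": 0,"wx": 0,"wy": 0,"wz": 6},{"dx": 0,"dy": 0,"dz": 0,"wx": 0,"wy": 0,"wz": 9},{"dx": 0,"dy": 0,"dz": 0,"wx": 0,"wy": 0,"wz": 12}]'

```text
clock: 15.8
tcp_pos: [539.1, -161.8, 90.5]
orientation: [1.764, 2.6, -0.001]
contact_force: [-1.2, 0.3, 4.3]
opening: 41.5
grasp_force: 65.1
```

```bash
python3 - <<'E'
from h import *
st();padpos()
E
```

```text
q6 0.901 t [0.07  0.264 0.272] F [-1.2  0.3  4.3] [ 539.1 -161.8   90.5] 41.5 65 15.8
pad 118 [ -48.2 -132.6]
```

Call:
jog_arm --rows '[{"dx": 0,"dy": 0,"dz": 0,"wx": 0,"wy": 0,"wz": 3},{"dx": 0,"dy": 0,"dz": 0,"wx": 0,"wy": 0,"wz": 6},{"dx": 0,"dy": 0,"dz": 0,"wx": 0,"wy": 0,"wz": 9},{"dx": 0,"dy": 0,"dz": 0,"wx": 0,"wy": 0,"wz": 12}]'

```text
clock: 16.18
tcp_pos: [539.1, -161.7, 90.4]
orientation: [2.025, 2.402, -0.001]
contact_force: [-1.3, 0.0, 5.1]
opening: 42.0
grasp_force: 65.1
```

```bash
python3 - <<'E'
from h import *
st();padpos('top6')
E
```

```text
q6 1.11 t [0.147 0.226 0.262] F [-1.3  0.   5.1] [ 539.1 -161.7   90.4] 42.0 65 16.1833
pad 113 [ -47.2 -130.8]
```

Call:
jog_arm --rows '[{"dx": 0,"dy": 0,"dz": 0,"wx": 0,"wy": 0,"wz": 3},{"dx": 0,"dy": 0,"dz": 0,"wx": 0,"wy": 0,"wz": 6},{"dx": 0,"dy": 0,"dz": 0,"wx": 0,"wy": 0,"wz": 9},{"dx": 0,"dy": 0,"dz": 0,"wx": 0,"wy": 0,"wz": 12}]'

```text
clock: 16.57
tcp_pos: [539.3, -161.8, 90.5]
orientation: [2.265, 2.177, -0.001]
contact_force: [-0.8, 1.2, 4.9]
opening: 41.9
grasp_force: 65.1
```

```bash
python3 - <<'E'
from h import *
st();padpos('top7')
E
```

```text
q6 1.319 t [0.209 0.227 0.266] F [-0.8  1.2  4.9] [ 539.3 -161.8   90.5] 41.9 65 16.5667
pad 110 [ -46.7 -129.2]
```

Call:
jog_arm --rows '[{"dx": 0,"dy": 0,"dz": 0,"wx": 0,"wy": 0,"wz": 3},{"dx": 0,"dy": 0,"dz": 0,"wx": 0,"wy": 0,"wz": 6},{"dx": 0,"dy": 0,"dz": 0,"wx": 0,"wy": 0,"wz": 9}]'

```text
clock: 16.87
tcp_pos: [539.3, -161.8, 90.5]
orientation: [2.428, 1.993, -0.001]
contact_force: [-0.2, -0.2, 4.3]
opening: 41.8
grasp_force: 65.1
```

```bash
python3 - <<'E'
from h import *
st();padpos('top8')
E
```

```text
q6 1.476 t [0.147 0.145 0.277] F [-0.2 -0.2  4.3] [ 539.3 -161.8   90.5] 41.8 65 16.8667
pad 110 [ -46.3 -128.7]
```

Call:
jog_arm --rows '[{"dx": 0,"dy": 0,"dz": 0,"wx": 0,"wy": 0,"wz": 3},{"dx": 0,"dy": 0,"dz": 0,"wx": 0,"wy": 0,"wz": 6},{"dx": 0,"dy": 0,"dz": 0,"wx": 0,"wy": 0,"wz": 9}]'

```text
clock: 17.17
tcp_pos: [539.4, -161.8, 90.5]
orientation: [2.577, 1.797, -0.0]
contact_force: [0.3, 1.0, 5.1]
opening: 41.5
grasp_force: 65.1
```

```bash
python3 - <<'E'
from h import *
st();padpos('top9')
E
```

```text
q6 1.633 t [0.244 0.134 0.325] F [0.3 1.  5.1] [ 539.4 -161.8   90.5] 41.5 65 17.1667
pad 109 [ -46.6 -128.6]
```

View pics/top9.png

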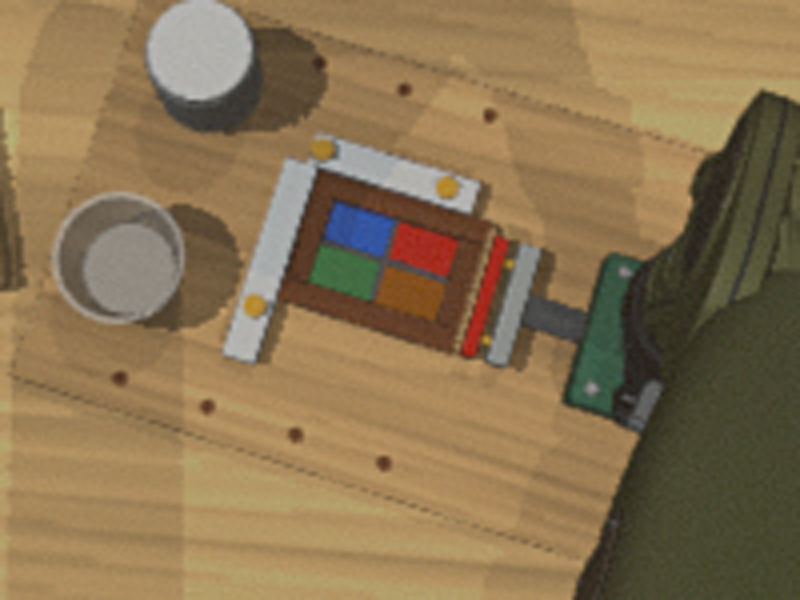

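The pad has stopped at about -128.6 with the panel against the end stop (crop (290,295)), and the torque is rising. The load is about 7 N, so I need roughly 17° more for about 14–15 N.

Call:
jog_arm --rows '[{"dx": 0,"dy": 0,"dz": 0,"wx": 0,"wy": 0,"wz": 3},{"dx": 0,"dy": 0,"dz": 0,"wx": 0,"wy": 0,"wz": 6},{"dx": 0,"dy": 0,"dz": 0,"wx": 0,"wy": 0,"wz": 9},{"dx": 0,"dy": 0,"dz": 0,"wx": 0,"wy": 0,"wz": 12}]'

```text
clock: 17.55
tcp_pos: [539.5, -161.8, 90.5]
orientation: [2.75, 1.518, -0.0]
contact_force: [-1.1, 0.1, 5.2]
opening: 41.7
grasp_force: 65.1
```

```bash
python3 - <<'E'
from h import *
st();padpos()
E
```

```text
q6 1.841 t [0.178 0.081 0.376] F [-1.1  0.1  5.2] [ 539.5 -161.8   90.5] 41.7 65 17.55
pad 111 [ -46.  -128.7]
```

Call:
jog_arm --rows '[{"dx": 0,"dy": 0,"dz": 0,"wx": 0,"wy": 0,"wz": 2.5},{"dx": 0,"dy": 0,"dz": 0,"wx": 0,"wy": 0,"wz": 5}]'

```text
clock: 17.77
tcp_pos: [539.5, -161.9, 90.5]
orientation: [2.813, 1.398, -0.0]
contact_force: [-0.0, -0.2, 4.9]
opening: 41.6
grasp_force: 65.1
```

```bash
python3 - <<'E'
from h import *
st();padpos()
E
```

```text
q6 1.928 t [0.177 0.074 0.366] F [-0.  -0.2  4.9] [ 539.5 -161.9   90.5] 41.6 65 17.7667
pad 109 [ -46.3 -128.6]
```

Call:
jog_arm --rows '[{"dx": 0,"dy": 0,"dz": 0,"wx": 0,"wy": 0,"wz": 0},{"dx": 0,"dy": 0,"dz": 0,"wx": 0,"wy": 0,"wz": 0},{"dx": 0,"dy": 0,"dz": 0,"wx": 0,"wy": 0,"wz": 0}]'

```text
clock: 18.07
tcp_pos: [539.5, -161.8, 90.5]
orientation: [2.812, 1.399, 0.0]
contact_force: [0.3, 0.8, 5.2]
opening: 42.0
grasp_force: 65.2
```

Call:
jog_arm --rows '[{"dx": 0,"dy": 0,"dz": 0,"wx": 0,"wy": 0,"wz": 0},{"dx": 0,"dy": 0,"dz": 0,"wx": 0,"wy": 0,"wz": 0},{"dx": 0,"dy": 0,"dz": 0,"wx": 0,"wy": 0,"wz": 0},{"dx": 0,"dy": 0,"dz": 0,"wx": 0,"wy": 0,"wz": 0},{"dx": 0,"dy": 0,"dz": 0,"wx": 0,"wy": 0,"wz": 0},{"dx": 0,"dy": 0,"dz": 0,"wx": 0,"wy": 0,"wz": 0},{"dx": 0,"dy": 0,"dz": -3,"wx": 0,"wy": 0,"wz": 0},{"dx": 0,"dy": 0,"dz": -6,"wx": 0,"wy": 0,"wz": 0},{"dx": 0,"dy": 0,"dz": -10,"wx": 0,"wy": 0,"wz": 0},{"dx": 0,"dy": 0,"dz": -12,"wx": 0,"wy": 0,"wz": 0},{"dx": 0,"dy": 0,"dz": -12,"wx": 0,"wy": 0,"wz": 0}]' --hand 0

```text
clock: 18.98
tcp_pos: [542.2, -162.8, 215.8]
orientation: [2.808, 1.393, 0.01]
contact_force: [0.4, 0.2, -0.6]
opening: 85.6
grasp_force: 0.0
```

```bash
python3 - <<'E'
from h import *
st();padpos('top10')
E
```

```text
q6 1.929 t [-0.039 -0.066 -0.007] F [ 0.4  0.2 -0.6] [ 542.2 -162.8  215.8] 85.6 0 18.9833
pad 107 [ -46.1 -128.6]
```

View pics/top10.png

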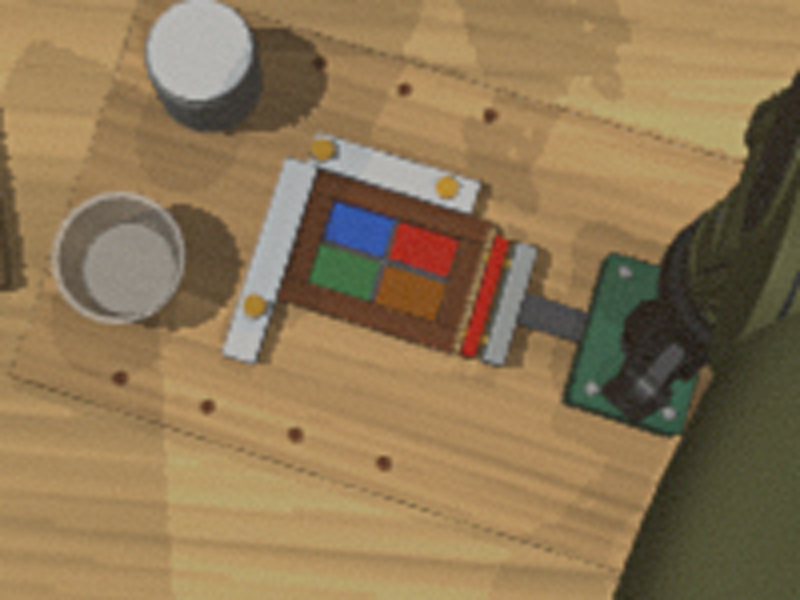

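The panel is in the corner, the pad presses the batten at (485,297), and the gap to the jaw is down to about half. The arm is clear and touching nothing, so I'm handing in.

```bash
python3 -c "
from plant import bot
print(bot.close_job())"
```

```text
the job is handed in; nothing more can be done
None
```

I pushed the panel flat against the far rail, then clamped it into the corner with the pad at an estimated 13–15 N (springs about half way in); I've let go and handed the job in, but got no verdict back.

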